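Snap the cover onto the terminal box

TASK

Close the terminal box: pick up its loose cover by the grip ridge, set it level and square into the open top of the box, then press it down corner by corner until all four clips have snapped home and the cover sits flush on the rim all round. Let go of it, and leave the other things on the bench where they are.

Things in the scene. Friction and masses are not known exactly. Their poses are not given: they have to be found in the camera images.
- box: Open-topped aluminium terminal box, fixed to the bench. Outside 114 (x) by 84 (y) mm, rim 40 mm high and 5 mm wide. Opening 104 by 74 mm; inside, a low terminal strip and a catch in each corner. On the short ends, at bench level, fixing lugs (to x = +-76 mm), and a plug at +x (to 66 mm). Origin: centre of its underside on the bench; z up, x along the long side.
- box_rim (a point): Centre of the box's opening at rim height, 40 mm above the box's origin; axes as the box. The catches: at x = +-43, y = +-26 mm, a pair of spring-loaded steel rollers (radius 2.5 mm, lying along x, 3 mm apart in y), centres 7.4 mm below the rim. A stud of the cover snaps down between each pair.
- cover: The box's loose plastic cover, about 0.12 kg, lying right way up: a plate 112 (x) by 82 (y) by 4 mm with a grip ridge on top and, below, lips and clip studs that enter the opening. Origin: centre, at the level of the undersides of the studs (on the bench as it lies). Plate top at z = 18.5 mm. z up, x along the long side. It fits either way round (half turn). When home, its origin is 25.5 mm above the box's.
- cover_grip (a point): Middle of the top of the cover's grip ridge, 42.5 mm above the cover's origin. The ridge is 12 mm wide (y), 50 mm long (x) and 24 mm high above the plate. Axes as the cover.
- cover_seat (a point): Centre of the plate's underside, 14.5 mm above the cover's origin; rests on the rim when home. Below it: lips along the four sides (101 by 70 mm overall, 12 mm deep, rounded) and four studs at x = +-43, y = +-26 mm with round bulbs (6 mm thick in y, 14.5 mm deep). Play in the opening 1.5 mm a side in x, 2 in y. Let go in the opening, the bulbs rest on the rollers and the plate is level, 8 mm above the rim.
- corner0 (a point): Thumb pad on top of the plate at the cover's (-x, -y) corner, 43 mm from the middle in x, 27 in y; press here. All home, it is 44 mm above the box's origin. A clip snaps at 5 to 15 N, 4 mm down. The plate is stiff: a corner pressed first stops some 2 mm short, on the rim, until its neighbours are down (pressed hard, they come along), and the opposite one rises 7 mm. All at once need about 18 N.
- corner1 (a point): Thumb pad at the cover's (-x, +y) corner, otherwise as corner0.
- corner2 (a point): Thumb pad at the cover's (+x, -y) corner, otherwise as corner0.
- corner3 (a point): Thumb pad at the cover's (+x, +y) corner, otherwise as corner0.
- plate: Bystander: bare flat steel plate 100 x 150 x 5 mm, flat on the bench; not the cover. Origin: centre of its underside.
- spanner: Bystander: open-ended spanner about 248 mm long, 9 mm thick. Origin: centre of its underside.
- strap: Bystander: slotted steel clamp strap 36 x 100 x 16 mm. Origin: centre of its underside.
- nut: Bystander: hexagon nut 30 mm across, 24 mm high. Origin: centre of its underside.
There are look-alikes about, which are no part of the job. What is shaped like the box but green is not meant.

How it is judged (in metres and radians):
On the way, in this order (a step that is already met when the one before it is completed fails the run):
1. the cover is set into the opening of the box, centred to 4 mm, its plate less than 16 mm above the rim and no corner pressed down yet (horizontal distance between cover_seat and box_rim below 0.004 m and z of cover_seat in the frame of box_rim below 0.016 m and z of each of corner0, corner1, corner2, corner3 in the frame of box_rim above 0.0085 m), for 0.1 s.
2. a corner is snapped down while another still stands up: the cover is pressed on corner by corner, not all at once (z of any of corner0, corner1, corner2, corner3 in the frame of box_rim below 0.0075 m and z of any of corner0, corner1, corner2, corner3 in the frame of box_rim above 0.01 m), for 0.1 s.
At the end, for the whole second after the job is handed in: The cover is on the box the right way up, centred to 4 mm and square to 0.06 rad, all four corners snapped down to within 1.8 mm of flush on the rim (a clip that has not snapped stands 4 to 8 mm high), at rest and released (horizontal distance between cover_seat and box_rim below 0.004 m and angle between the x axis of cover and the x axis of box, either way round below 0.06 rad and angle between cover's own z axis and vertical below 0.03 rad and z of each of corner0, corner1, corner2, corner3 in the frame of box_rim below 0.0058 m and linear speed of cover below 0.01 m/s); the robot touches nothing.
It fails at once if the plate is moved by more than 30 mm (distance of plate from where it was at the start of the episode above 0.03 m).
It fails at once if the spanner is moved by more than 30 mm (distance of spanner from where it was at the start of the episode above 0.03 m).
It fails at once if the clamp strap is moved by more than 30 mm (distance of strap from where it was at the start of the episode above 0.03 m).
It fails at once if the nut is moved by more than 30 mm (distance of nut from where it was at the start of the episode above 0.03 m).
It also fails if it takes over 56 s, if anything falls off the work surface, if the arm or the gripper's body presses on something with over 40 N, if the wrist force passes 120 N, or if a joint passes its speed limit or range.

ROBOT

A 6-joint arm with a two-finger parallel gripper is mounted at the origin on a cart in front of the work surface, level with it; the furniture and walls round the work are solid. World frame = base frame: x ahead of the robot, y to its left, z up, the work surface at z = 0. Lengths are in mm, angles in degrees, forces in N, time in s.
With the tool pointing down it reaches from about 325 to 775 mm from the base axis. Payload 5.5 kg.
Tool frame: the origin (TCP) lies midway between the tips of the shut fingers; the grasp point (between the pads) lies 19 mm behind it; z points along the fingers, y is the direction in which the jaws open and shut (so a half turn about z gives the same grasp; the last joint's range is limited). The gripper opens to 85 mm and grips with 20 to 120 N. Pads are 22 mm wide; open, the fingers measure 114 mm over their backs; the gripper's body (76 mm by 85 mm) begins 54 mm behind the grasp point. The pads swing forward as they close: fully open they stand 13 mm farther back than shut.
Start: joints at [71.923, 5.22, 70.514, -0, 104.267, -3.249], TCP at [153.556, 580.032, 231.275] pointing down, gripper open.
Joint ranges: [-164.24, 164.24], [-49.07, 125.15], [9.68, 141.18], [-86.29, 266.29], [3.28, 154.24], [-151.56, 151.56]. Speed limits (degrees/s): [147.25, 147.25, 172.46, 180, 180, 180].

INTERFACE

Orientations are given as [roll, pitch, yaw] about the fixed x, y, z axes, in that order (R = Rz(yaw) Ry(pitch) Rx(roll)).
In Python, from plant import arm, inverse_kinematics, status, eyes gives the robot as it stands. Calls block until the motion is done:
- arm.movep(position, orientation): joint-space move of the TCP to a pose.
- arm.movel(position, rate=150, frame=None): straight line of the TCP; frame=None keeps the orientation; rate is the mean speed in mm/s.
- arm.set_joints(angles): joint-space move.
- arm.open_jaws() and arm.close(effort=None): open the fingers fully, or close them until they stop; effort is the grip in N (None keeps the last).
- arm.sleep(seconds).
- inverse_kinematics(position, orientation): joint angles nearest the present ones, or None.
- status.sense(): the state.
- eyes.capture(name): name is "side" or "top" or "wrist"; returns a dict with "pixels" (480x640x3 uint8, red, green, blue), "depth" (480x640 float32, mm along the optical axis (not along the pixel's ray), 0 where there is no reading), "intrinsics" (3x3 intrinsics, pixels), "xyz" and "orientation" of the camera in the world. Camera axes: x right, y up, looking along -z (the intrinsics and any distortion apply to the point x, -y, -z); pixel columns grow to the right and rows downward; lengths in mm; the calibration is good to about 2 mm. The wrist camera is an equidistant fisheye: a pixel r from the principal point sees the ray r / f radians off the axis. A picture is of the moment at which its call begins.
A pose or a line that the arm cannot do raises arm.Unreachable and nothing moves.
- arm.job_done(): hands the job in, once; it reports no verdict.
The state is a dict: "clock": time; "qpos": joint angles; "joint_vel": joint speeds; "effort": joint torques, N m; "tool_pos": TCP position; "tool_rot": TCP orientation; "ft_force": force on the tool from outside, world axes, zero at the start; "ft_torque": the same for the moment, N m; "width": finger opening in mm.
Only numpy, scipy, OpenCV 4.12 (cv2) and the standard library are available. Lean on these libraries where they do the work, as an engineer would, in place of code of your own. Each camera call takes 0.05 s, during which the arm holds its last target.

## Working session

There is one attempt and no reset: what is moved stays moved. The work goes in short steps, each a Python script; the robot and the scene stay as the last script left them, time stands still between calls to the robot, and variables do not carry over. Pictures are saved under pics/ and viewed, and the job is handed in when it is done.

```bash
ls; mkdir -p pics
python3 - <<'E'
from plant import arm,status,eyes
import cv2,numpy as np,pickle
print(status.sense())
d={}
for n in("top","side","wrist"):
    c=eyes.capture(n);d[n]=c
    cv2.imwrite(f"pics/a_{n}.png",c["pixels"][:,:,::-1])
    print(n,c["intrinsics"],c["xyz"],c["orientation"],{k:v for k,v in c.items() if k not in("pixels","depth")})
pickle.dump(d,open("a.pkl","wb"))
E
```

```text
pics
{'clock': 0.0, 'qpos': array([ 7.19225947e+01,  5.26442674e+00,  7.05835617e+01,  1.79012159e-03,
        1.04268800e+02, -3.25072875e+00]), 'joint_vel': array([-0.07471518, -0.00707539,  0.10515304,  0.01984311, -0.00025755,
       -0.01522594]), 'effort': array([ 3.23861153e-03, -4.58727729e+01, -4.18033290e+01,  2.02886176e-04,
        1.12789054e-02,  1.79969004e-05]), 'tool_pos': array([153.45654666, 579.73270706, 230.12054163]), 'tool_rot': array([-1.79883498e+02, -8.35553784e-03,  1.65173754e+02]), 'ft_force': array([-0.30282666, -1.02197067,  0.61668167]), 'ft_torque': array([-0.02126494, -0.05236477,  0.02977168]), 'width': 85.0932312402324}
top [[618.28091742   0.         320.55376076]
 [  0.         618.28091742 239.10169665]
 [  0.           0.           1.        ]] [ 290.76088823  -36.18269446 1513.00764996] [ 10.61906815  -0.78236937 -88.46647832] {'intrinsics': array([[618.28091742,   0.        , 320.55376076],
       [  0.        , 618.28091742, 239.10169665],
       [  0.        ,   0.        ,   1.        ]]), 'xyz': array([ 290.76088823,  -36.18269446, 1513.0
[... 399 characters left out ...]
.68518927],
       [  0.        ,   0.        ,   1.        ]]), 'xyz': array([454.83885284, 812.42501538, 649.19602012]), 'orientation': array([  55.04443944,   -1.18328   , -170.84609063])}
wrist [[371.64829954   0.         322.30836938]
 [  0.         371.64829954 237.28369647]
 [  0.           0.           1.        ]] [ 85.51865892 598.15870735 372.97660415] [-16.12521154   0.12725343  75.21119435] {'intrinsics': array([[371.64829954,   0.        , 322.30836938],
       [  0.        , 371.64829954, 237.28369647],
       [  0.        ,   0.        ,   1.        ]]), 'xyz': array([ 85.51865892, 598.15870735, 372.97660415]), 'orientation': array([-16.12521154,   0.12725343,  75.21119435])}
```

View pics/a_top.png

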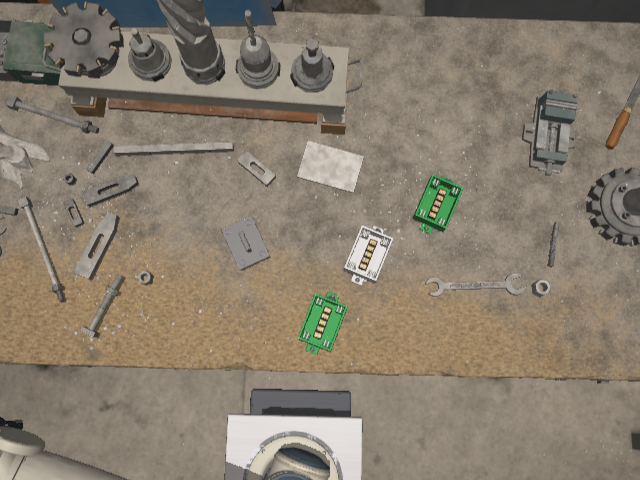

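View pics/a_side.png

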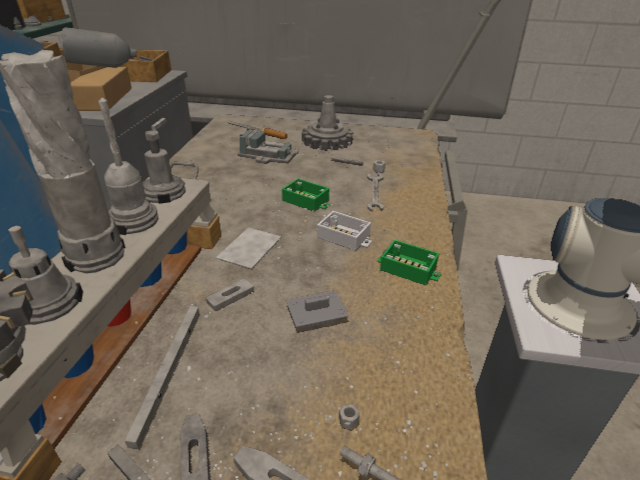

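View pics/a_wrist.png

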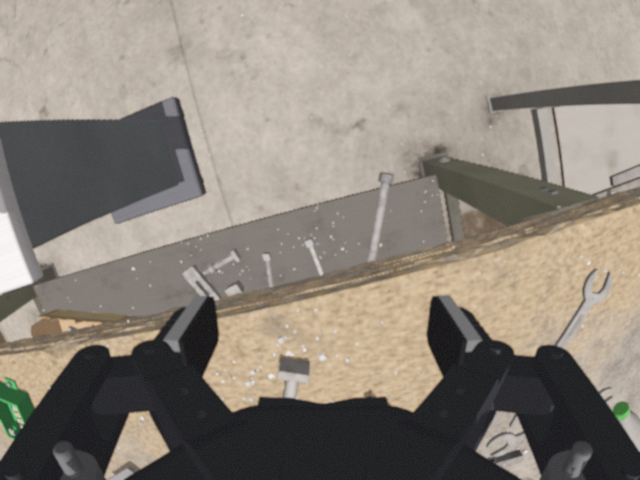

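Top view: candidates for the cover are the grey plate with a ridge at (246,244) and the bare pale plate at (331,166), which has no ridge. Candidates for the box are the white one at (368,254) and the green ones at (438,203) and (323,323). By the description I choose (246,244) and (368,254), and I'll check both in a close crop.

```bash
cat > h.py <<'E'
import numpy as np,cv2
from scipy.spatial.transform import Rotation as R
def Rc(c): return R.from_euler('xyz',c["orientation"],degrees=True).as_matrix()
def rays(c,uv,fish=False):
    uv=np.atleast_2d(uv).astype(float);K=c["intrinsics"]
    x=(uv[:,0]-K[0,2])/K[0,0];y=(uv[:,1]-K[1,2])/K[1,1]
    if fish:
        r=np.hypot(x,y)+1e-12; s=np.sin(r)/r
        d=np.c_[x*s,-y*s,-np.cos(r)]
    else: d=np.c_[x,-y,-np.ones_like(x)]
    return d@Rc(c).T
def onplane(c,uv,z,fish=False):
    d=rays(c,uv,fish);o=np.array(c["xyz"]);return o+d*((z-o[2])/d[:,2])[:,None]
def hmap(c):
    h,w=c["depth"].shape;v,u=np.mgrid[:h,:w]
    d=rays(c,np.c_[u.ravel(),v.ravel()]) # unit depth along axis
    P=np.array(c["xyz"])+d*c["depth"].ravel()[:,None]
    return P.reshape(h,w,3)
E
python3 - <<'E'
import pickle
from h import *
d=pickle.load(open("a.pkl","rb"));c=d["top"]
P=hmap(c);Z=P[...,2]
im=c["pixels"][:,:,::-1]
cr=im[150:370,190:480]
cv2.imwrite("pics/b_crop.png",cv2.resize(cr,None,fx=2.7,fy=2.7,interpolation=cv2.INTER_CUBIC))
g=np.clip(Z[150:370,190:480]*4+20,0,255).astype(np.uint8)
cv2.imwrite("pics/b_z.png",cv2.resize(g,None,fx=2.7,fy=2.7,interpolation=0))
print(np.median(Z[280:300,250:290]),Z[280:300,250:290].std())
E
```

```text
-2.2569858386369788 106.93572175269897
```

View pics/b_crop.png

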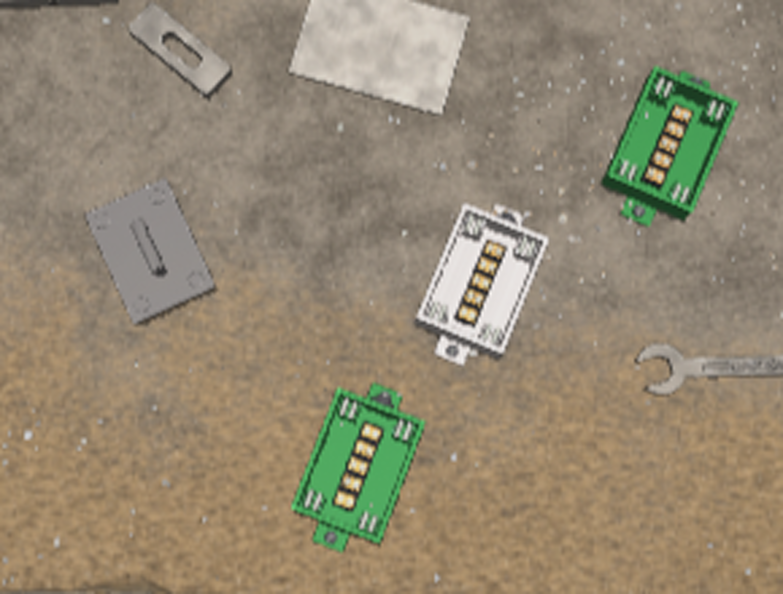

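View pics/b_z.png

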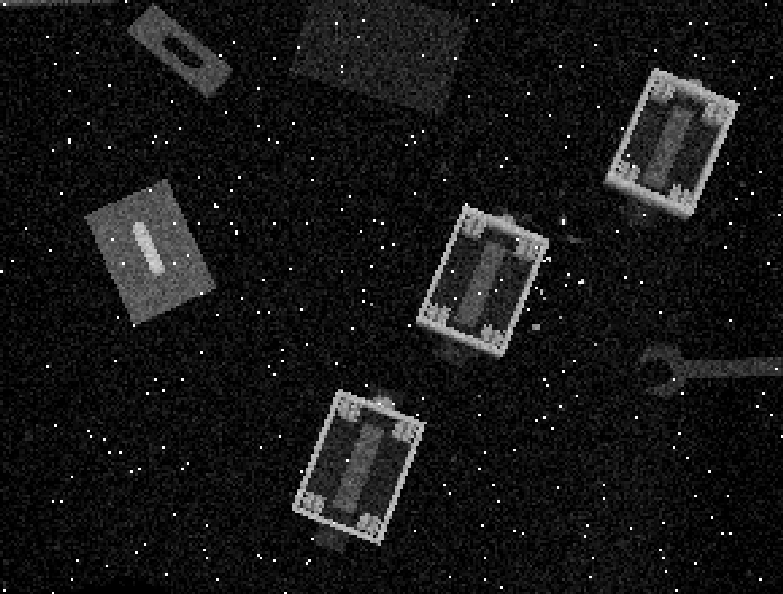

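The crop shows the cover as a grey plate with ridge and four thumb pads, crop (150,250), and the white box with catches and terminal strip, crop (482,280). The choice is confirmed. Next I measure both.

```bash
cat >> h.py <<'E'
def rect(c,P,box,zlo,zhi,zp):
    u0,u1,v0,v1=box
    D=cv2.medianBlur(c["depth"],3)
    P=hmap(dict(c,depth=D))
    Z=P[...,2];m=((Z>zlo)&(Z<zhi)).astype(np.uint8);mm=np.zeros_like(m);mm[v0:v1,u0:u1]=m[v0:v1,u0:u1]
    cs,_=cv2.findContours(mm,cv2.RETR_EXTERNAL,cv2.CHAIN_APPROX_NONE);k=max(cs,key=cv2.contourArea)
    Q=onplane(c,k[:,0,:],zp)[:,:2].astype(np.float32)
    (cx,cy),(w,h),a=cv2.minAreaRect(Q)
    fill=np.zeros_like(m);cv2.drawContours(fill,[k],-1,1,-1)
    v,u=np.nonzero(fill);A=onplane(c,np.c_[u,v],zp)[:,:2];
    m0=A.mean(0);e,V=np.linalg.eigh(np.cov((A-m0).T));L=V[:,1]
    yaw=np.degrees(np.arctan2(L[1],L[0]))
    if w<h:a+=90
    return (cx,cy),(w,h),(a+90)%180-90,m0,(yaw+90)%180-90,np.median(Z[mm>0]),fill
E
python3 - <<'E'
import pickle
from h import *
d=pickle.load(open("a.pkl","rb"));c=d["top"];P=None
print("cover",rect(c,P,(215,280,205,280),9,60,18.5)[:6])
print("ridge",rect(c,P,(215,280,205,280),30,60,42.5)[:6])
print("box",rect(c,P,(335,400,215,290),28,60,40)[:6])
D=cv2.medianBlur(c["depth"],5)
Z=hmap(dict(c,depth=D))[...,2]
print("bench z",np.median(Z[280:300,250:290]))
E
```

```text
cover ((557.2928466796875, 135.9991455078125), (111.87670135498047, 81.66146850585938), 26.612886428833008, array([556.93162174, 135.93888157]), np.float64(26.357896765254594), np.float64(16.862428387227965))
ridge ((556.5429077148438, 135.39149475097656), (49.59926223754883, 11.926138877868652), 26.725099563598633, array([556.27078782, 135.20039181]), np.float64(27.281060069521942), np.float64(40.361209599666154))
box ((537.7130126953125, -166.20465087890625), (84.86065673828125, 118.17520141601562), -21.807388305664062, array([ 536.47928542, -165.45283884]), np.float64(-21.46656426775067), np.float64(34.85480390236876))
bench z -2.30309553894449
```

```bash
cat >> h.py <<'E'
def tcp_for_view(a,target,yaw,z):
    # a: start wrist capture; uses start tool pose
    T=R.from_euler('xyz',[-179.883,-.008,165.174],degrees=True).as_matrix();t=np.array([153.457,579.733,230.12])
    pc=T.T@(np.array(a["xyz"])-t);ax=T.T@(Rc(a)@np.array([0,0,-1.]))
    N=R.from_euler('xyz',[180,0,yaw],degrees=True).as_matrix()
    pc=N@pc;ax=N@ax
    s=(target[2]-(z+pc[2]))/ax[2]
    off=pc+s*ax
    return np.array([target[0]-off[0],target[1]-off[1],z])
E
python3 - <<'E'
import pickle
from h import *
from plant import arm,status,eyes,inverse_kinematics
d=pickle.load(open("a.pkl","rb"));w=d["wrist"]
out={}
for n,tg,yaws in(("box",(537,-165.8,40),(-21.6,158.4)),("cover",(556.8,135.7,18.5),(26.6,-153.4))):
    for yaw in yaws:
        p=tcp_for_view(w,tg,yaw,190)
        print(n,yaw,p,inverse_kinematics(p,[180,0,yaw]),inverse_kinematics([tg[0],tg[1],25],[180,0,yaw]))
E
```

```text
box -21.6 [ 550.34604847 -170.93486277  190.        ] [-2.06369047e+01  1.29703041e+00  7.87594898e+01 -2.54444375e-14
  9.99434797e+01  9.09630953e+01] [-2.06265246e+01  2.81169614e+00  9.41259724e+01 -2.54444375e-14
  8.30623314e+01  9.09734754e+01]
box 158.4 [ 523.65395153 -160.66513723  190.        ] [-20.61560155  -3.10022152  83.11127161   0.          99.9889499
 -89.01560155] [-20.62652455   2.81169614  94.12597244   0.          83.06233142
 -89.02652455]
cover 26.6 [575.08432466 145.01147164 190.        ] [ 1.08660797e+01  3.88867225e+00  7.60907886e+01 -2.54444375e-14
  1.00020539e+02  7.42660797e+01] [ 1.02956060e+01  4.49055749e+00  9.23737267e+01 -2.54444375e-14
  8.31357158e+01  7.36956060e+01]
cover -153.4 [538.51567534 126.38852836 190.        ] [   9.68416773   -2.26720368   82.30389187    0.           99.96331181
 -106.91583227] [  10.29560597    4.49055749   92.37372666    0.           83.13571585
 -106.30439403]
```

Run:
```python
import pickle
from h import *
from plant import arm,status,eyes
d=pickle.load(open("a.pkl","rb"));w=d["wrist"]
for n,tg,yaw in(("box",(537,-165.8,40),-21.6),("cover",(556.8,135.7,18.5),26.6)):
    arm.movep(tcp_for_view(w,tg,yaw,190).tolist(),[180,0,yaw]);arm.sleep(.3)
    c=eyes.capture("wrist");d["w_"+n]=c
    cv2.imwrite(f"pics/c_{n}.png",c["pixels"][:,:,::-1])
    s=status.sense();print(s["clock"],s["tool_pos"],s["tool_rot"],c["xyz"],c["orientation"],s["ft_force"])
pickle.dump(d,open("a.pkl","wb"))
```

```text
3.4833 [ 550.40824321 -170.7437583   190.01888495] [-1.79998666e+02 -1.12238396e-05 -2.15807943e+01] [ 615.85784583 -196.40531426  332.73565014] [-1.60511446e+01 -1.90209373e-02 -1.11531170e+02] [-0.00750419  0.1519284  -0.30827732]
5.0417 [575.2373581  144.28815609 190.00955065] [1.79997543e+02 3.66157895e-04 2.65256492e+01] [638.24318059 175.62141885 332.75373571] [-1.60793867e+01 -4.87013845e-02 -6.34554864e+01] [-0.06020466 -0.30428972  0.18030081]
```

View pics/c_box.png

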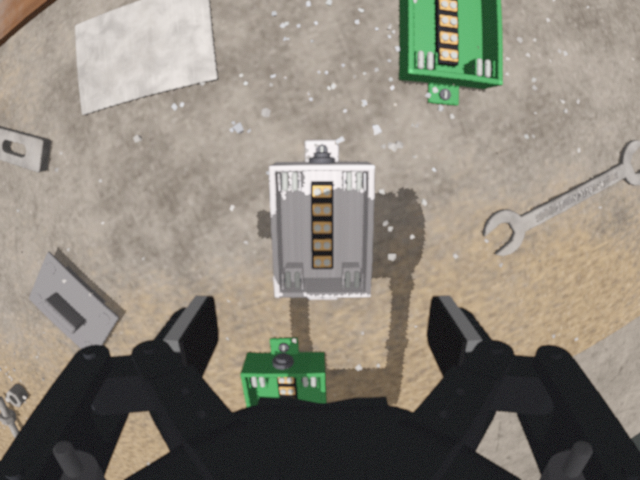

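View pics/c_cover.png

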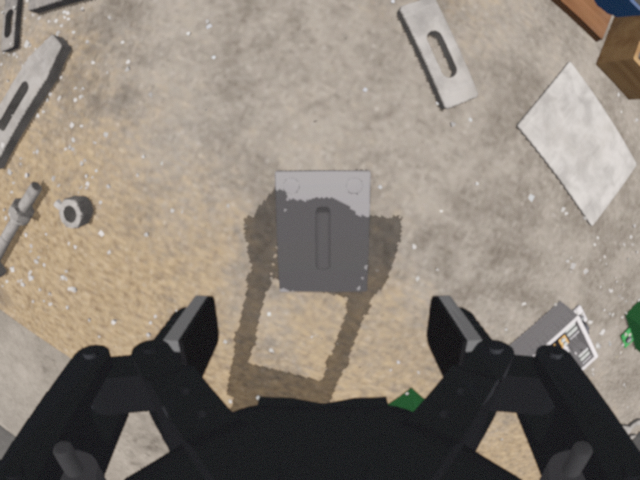

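The box shows at (322,230) and the cover at (323,231), each roughly square to the image and partly in the gripper's shadow. Because of the shadow I segment by the wrist depth.

```bash
cat >> h.py <<'E'
def hmapf(c):
    D=cv2.medianBlur(c["depth"],3)
    h,w=D.shape;v,u=np.mgrid[:h,:w]
    K=c["intrinsics"];d=rays(c,np.c_[u.ravel(),v.ravel()],True)
    ax=Rc(c)@np.array([0,0,-1.]);cs=np.maximum(d@ax,.05)
    return (np.array(c["xyz"])+d*(D.ravel()/cs)[:,None]).reshape(h,w,3)
def rectw(c,box,zlo,zhi,zp,hole=False):
    u0,u1,v0,v1=box;P=hmapf(c);Z=P[...,2]
    m=np.zeros(Z.shape,np.uint8);m[v0:v1,u0:u1]=((Z>zlo)&(Z<zhi))[v0:v1,u0:u1]
    cs,_=cv2.findContours(m,cv2.RETR_EXTERNAL,cv2.CHAIN_APPROX_NONE);k=max(cs,key=cv2.contourArea)
    fill=np.zeros_like(m);cv2.drawContours(fill,[k],-1,1,-1)
    Q=onplane(c,k[:,0,:],zp,True)[:,:2].astype(np.float32)
    r=cv2.minAreaRect(Q)
    v,u=np.nonzero(fill);A=onplane(c,np.c_[u,v],zp,True)[:,:2];m0=A.mean(0)
    e,V=np.linalg.eigh(np.cov((A-m0).T));yaw=(np.degrees(np.arctan2(V[1,1],V[0,1]))+90)%180-90
    return r,m0,yaw,np.median(Z[m>0]),m
E
python3 - <<'E'
import pickle
from h import *
d=pickle.load(open("a.pkl","rb"))
b=d["w_box"];c=d["w_cover"]
Z=hmapf(b)[...,2];print("bench",np.median(Z[120:140,240:260]),np.median(hmapf(c)[120:140,240:260,2]))
for n,a in(("box",rectw(b,(255,390,140,315),30,60,40)),("cover",rectw(c,(260,385,155,305),8,60,18.5)),("ridge",rectw(c,(260,385,155,305),32,60,42.5))):
    print(n,a[:4]);cv2.imwrite(f"pics/m_{n}.png",a[4]*255)
E
cat > t.py <<'E'
E
python3 -c "
import cv2,numpy as np
cv2.imwrite('pics/m_all.png',np.hstack([cv2.imread(f'pics/m_{n}.png')[130:320,240:400] for n in('box','cover','ridge')]))"
```

```text
bench -0.534042841604645 -1.2091585565094363
box (((542.6708374023438, -166.94810485839844), (83.86309051513672, 118.66537475585938), 68.72383880615234), array([ 543.63169073, -167.35008722]), np.float64(-21.51456666790952), np.float64(39.08464337674863))
cover (((560.5941162109375, 136.13531494140625), (112.38434600830078, 81.67179870605469), 26.83654022216797), array([562.88393352, 137.39833206]), np.float64(26.295938284776724), np.float64(18.608970978991692))
ridge (((561.7573852539062, 136.88540649414062), (51.054847717285156, 12.098588943481445), 26.87598991394043), array([562.33912482, 136.96838798]), np.float64(26.917808743794325), np.float64(42.192600914539526))
```

View pics/m_all.png

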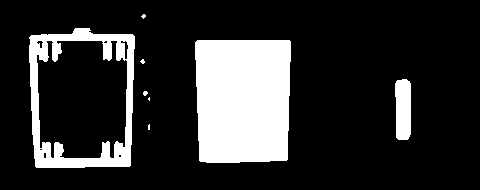

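Run:
```python
import pickle
from h import *
d=pickle.load(open("a.pkl","rb"))
for n in("w_box","w_cover"):
    Z=hmapf(d[n])[...,2]
    print(n,[(u,v,round(float(np.median(Z[v-8:v+8,u-8:u+8])),1)) for v in(40,140,240,330) for u in(150,240,320,395,450)])
c=d["top"];Z=hmap(c)[...,2]
print([(u,v,round(float(np.median(Z[v-5:v+5,u-5:u+5])),1)) for v in(190,250,330) for u in(210,290,400,490)])
# quads
for n,a,zp in(("box",rectw(d["w_box"],(255,390,140,315),30,60,40),40),("cover",rectw(d["w_cover"],(260,385,155,305),8,60,18.5),18.5),("ridge",rectw(d["w_cover"],(260,385,155,305),32,60,42.5),42.5)):
    k=max(cv2.findContours(a[4],0,1)[0],key=cv2.contourArea)
    q=cv2.approxPolyDP(k,.03*cv2.arcLength(k,True),True)[:,0]
    W=onplane(d["w_box" if n=="box" else "w_cover"],q,zp,True)
    print(n,q.tolist(),W[:,:2].round(1).tolist(),np.linalg.norm(W-np.roll(W,-1,0),axis=1).round(1),W.mean(0).round(1))
```

```text
w_box [(150, 40, 5.0), (240, 40, -0.5), (320, 40, -0.5), (395, 40, 0.0), (450, 40, 16.9), (150, 140, -0.5), (240, 140, -0.7), (320, 140, -0.0), (395, 140, -0.4), (450, 140, -0.3), (150, 240, -0.8), (240, 240, -0.8), (320, 240, 16.4), (395, 240, -0.8), (450, 240, -0.6), (150, 330, -1.0), (240, 330, -1.1), (320, 330, -1.0), (395, 330, -0.9), (450, 330, 228.6)]
w_cover [(150, 40, -1.9), (240, 40, -1.5), (320, 40, -0.4), (395, 40, -0.5), (450, 40, 15.9), (150, 140, -2.2), (240, 140, -1.4), (320, 140, -0.6), (395, 140, -0.5), (450, 140, -0.5), (150, 240, -2.3), (240, 240, -1.1), (320, 240, 42.3), (395, 240, -0.6), (450, 240, -0.6), (150, 330, -2.5), (240, 330, -1.1), (320, 330, -0.8), (395, 330, -0.8), (450, 330, 228.5)]
[(210, 190, -3.4), (290, 190, -2.4), (400, 190, -1.8), (490, 190, -2.0), (210, 250, -3.0), (290, 250, -2.8), (400, 250, -2.2), (490, 250, -3.3), (210, 330, -3.0), (290, 330, -2.1), (400, 330, -2.1), (490, 330, -3.4)]
box [[271, 165], [275, 296], [369, 296], [374, 166]] [[607.7, -149.7], [503.1, -107.7], [473.0, -183.9], [577.0, -225.1]] [112.7  81.9 111.9  81.4] [ 540.2 -166.6   40. ]
cover [[277, 170], [279, 290], [366, 290], [370, 171]] [[593.3, 195.9], [493.8, 148.1], [529.9, 75.8], [627.9, 124.8]] [110.4  80.8 109.6  79. ] [561.2 136.2  18.5]
ridge [[322, 209], [315, 213], [316, 267], [327, 269], [330, 213]] [[584.4, 148.7], [579.0, 152.3], [538.1, 131.2], [540.6, 122.2], [584.3, 141.5]] [ 6.5 46.   9.4 47.8  7.2] [565.3 139.2  42.5]
```

The wrist quads come out about 1 px short of the stated sizes, so I trust them. They give the cover at (561,136.3) with yaw 26.7 and the box at (540.3,-166.6) with yaw -21.7. The top camera differs by about 4 mm in x, but its cover-to-box offset agrees. I grasp now, then use the held cover to check the wrist camera's bias.

Run:
```python
import pickle
from h import *
from plant import arm,status,eyes
def st(t):
    s=status.sense();print(t,round(s["clock"],2),s["tool_pos"].round(2),s["tool_rot"].round(2),s["ft_force"].round(2),round(s["width"],2))
o=[180,0,26.7]
arm.movep([561,136.3,80],o)
arm.movel([561,136.3,21],rate=120);st("down")
arm.close(60);st("closed")
arm.movel([561,136.3,120],rate=120);arm.sleep(.3);st("up")
d=pickle.load(open("a.pkl","rb"))
c=eyes.capture("wrist");d["held"]=c;pickle.dump(d,open("a.pkl","wb"))
cv2.imwrite("pics/d_held.png",c["pixels"][:,:,::-1])
```

```text
down 6.2 [561.82 136.48  22.28] [ 1.7997e+02 -1.0000e-01  2.6700e+01] [-0.16  0.05  0.62] 85.22
closed 6.87 [561.15 136.34  21.31] [ 1.7999e+02 -3.0000e-02  2.6700e+01] [-0.01 -0.58  1.19] 10.88
up 8.14 [560.73 136.24 119.3 ] [-1.7998e+02  6.0000e-02  2.6700e+01] [ 0.22  0.22 -1.36] 10.8
```

View pics/d_held.png

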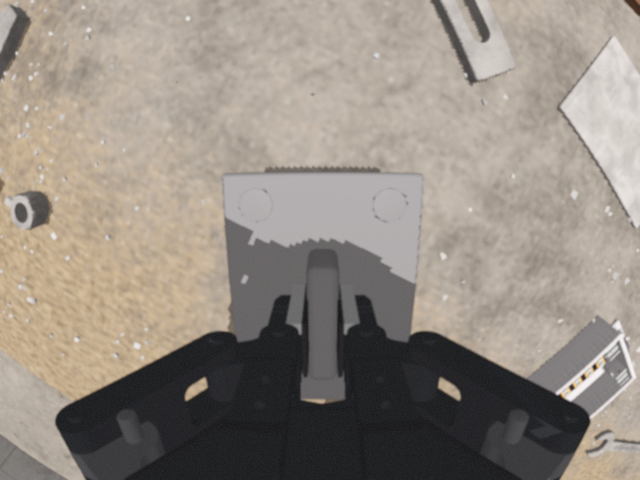

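The cover is held square: far edge from (224,174) to (422,174), ridge centred between the fingers at column ~322. Next I compute where it sits in the tool frame.

```bash
cat >> h.py <<'E'
def held(c,ztop,t,yaw):
    Z=hmapf(c)[...,2]
    m=((Z>ztop-7)&(Z<ztop+7)).astype(np.uint8);m[340:]=0
    n,l,s,_=cv2.connectedComponentsWithStats(m);m=(l==1+np.argmax(s[1:,4])).astype(np.uint8)
    print("plate z by depth",np.median(Z[m>0]))
    cols=[(u,np.nonzero(m[:,u])[0].min()-.5) for u in range(240,406,4)]
    rows=range(195,255,3)
    Lf=[(np.nonzero(m[v])[0].min()-.5,v) for v in rows];Rt=[(np.nonzero(m[v])[0].max()+.5,v) for v in rows]
    N=R.from_euler('xyz',[180,0,yaw],degrees=True).as_matrix()
    out=[]
    for e in(cols,Lf,Rt):
        W=onplane(c,np.array(e),ztop,True)-np.array(t);T=W@N
        out.append(T[:,:2])
    F,L_,R_=out
    print("far x",np.median(F[:,0]),"slope deg",np.degrees(np.polyfit(F[:,1],F[:,0],1)[0]))
    for k in(L_,R_): print("side y",np.median(k[:,1]),"slope",np.degrees(np.polyfit(k[:,0],k[:,1],1)[0]))
    print("tool-frame centre x,y:",np.median(F[:,0])-56,(np.median(L_[:,1])+np.median(R_[:,1]))/2)
E
python3 - <<'E'
import pickle
from h import *
d=pickle.load(open("a.pkl","rb"))
held(d["held"],116.5,[560.73,136.24,119.3],26.7)
E
```

```text
plate z by depth 116.53161257180436
far x 55.30110234992968 slope deg 0.030643148874863683
side y -40.421155984321274 slope -0.3309823021114395
side y 40.60967918624352 slope 0.3099216433139712
tool-frame centre x,y: -0.6988976500703217 0.09426160096112213
```

Run:
```python
import pickle
from h import *
from plant import arm,status,eyes
def st(t):
    s=status.sense();print(t,round(s["clock"],2),s["tool_pos"].round(2),s["tool_rot"].round(2),s["ft_force"].round(2),round(s["width"],2))
o=[180,0,-21.7]
arm.movep([540.8,-166.8,130],o)
arm.movel([540.8,-166.8,80],rate=120);arm.sleep(.5);st("hover")
d=pickle.load(open("a.pkl","rb"))
for n in("wrist","side"):
    c=eyes.capture(n);d["hov_"+n]=c
    im=c["pixels"][:,:,::-1]
    if n=="side": im=cv2.resize(im[180:280,270:420],None,fx=5,fy=5,interpolation=cv2.INTER_CUBIC)
    cv2.imwrite(f"pics/e_{n}.png",im)
pickle.dump(d,open("a.pkl","wb"))
```

```text
hover 10.43 [ 540.87 -166.89   80.25] [-1.800e+02 -2.000e-02 -2.171e+01] [-0.01  0.36 -1.87] 11.18
```

View pics/e_wrist.png

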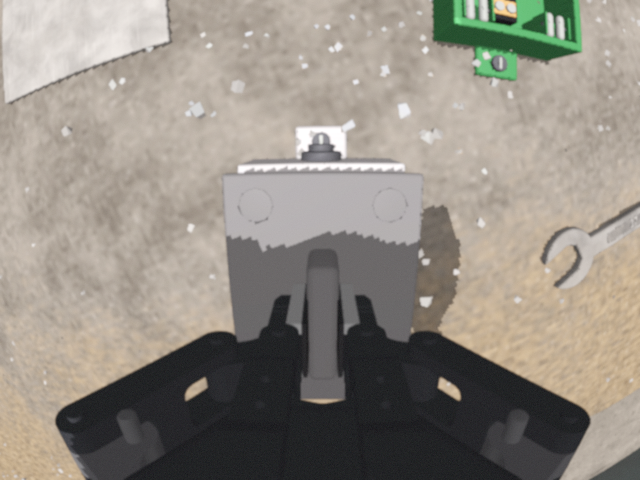

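View pics/e_side.png

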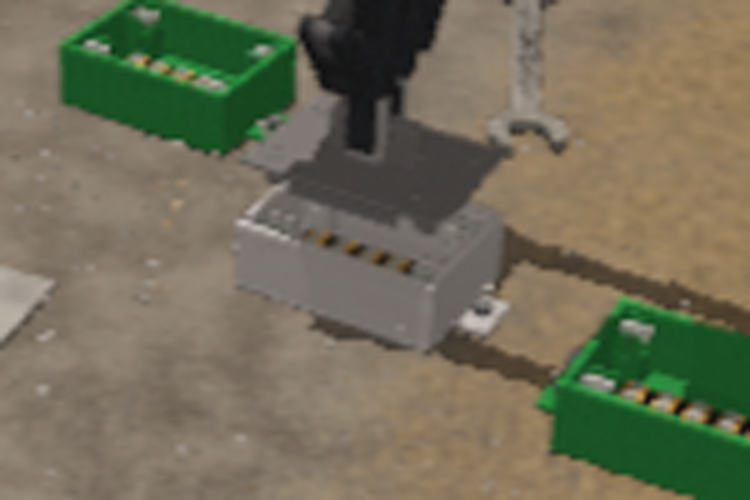

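In the wrist view, the box's white far rim shows just beyond the cover, row ~162, columns 238–405. In the side view, the cover hangs level over the box. I check that far rim in the tool frame.

Run:
```python
import pickle
from h import *
d=pickle.load(open("a.pkl","rb"));c=d["hov_wrist"];t=[540.87,-166.89,80.25];yaw=-21.7
held(c,77.45,t,yaw)
g=cv2.cvtColor(c["pixels"],cv2.COLOR_RGB2HSV)
Z=hmapf(c)[...,2]
m=((Z>32)&(Z<48)).astype(np.uint8);m[:150]=0;m[178:]=0
k=np.nonzero(m[:,200:440]);print(Z[155:176,260].round(0),Z[155:176,380].round(0))
N=R.from_euler('xyz',[180,0,yaw],degrees=True).as_matrix()
cols=[(u,np.nonzero(m[:,u])[0].min()-.5) for u in list(range(246,294,3))+list(range(352,398,3)) if m[:,u].any()]
T=(onplane(c,np.array(cols),40,True)-t)@N
print("far rim x",np.median(T[:16,0]),np.median(T[16:,0]),"slope",np.degrees(np.polyfit(T[:,1],T[:,0],1)[0]))
for v in range(160,173,2):
    u=np.nonzero(m[v,200:440])[0]+200
    if len(u): print(v,u.min(),u.max(),((onplane(c,[[u.min()-.5,v],[u.max()+.5,v]],40,True)-t)@N)[:,:2].round(2).tolist())
```

```text
plate z by depth 77.43901868801879
far x 55.24224041953995 slope deg 0.0258809188186976
side y -40.450652382231695 slope -0.42705480087810105
side y 40.54661922329012 slope 0.3457022601806256
tool-frame centre x,y: -0.7577595804600534 0.04798342052921356
[-1. -0. -0. -0.  5. 14. 22. 30. 37. 39. 40. 40. 40. 40. 40. 40. 40. 41.
 77. 77. 77.] [-0. -0. -0.  4. 12. 20. 28. 36. 39. 40. 40. 40. 40. 40. 40. 40. 40. 40.
 77. 77. 78.]
far rim x 56.05690796030876 56.5965477854007 slope 0.5710610597099193
160 313 331 [[57.08, -4.85], [57.09, 4.46]]
162 293 397 [[56.16, -14.69], [56.62, 37.33]]
164 241 402 [[55.67, -40.83], [55.69, 39.92]]
166 238 403 [[54.7, -42.41], [54.7, 40.47]]
168 238 404 [[53.69, -42.44], [53.7, 41.02]]
170 238 404 [[52.68, -42.48], [52.69, 41.05]]
172 237 405 [[51.69, -43.04], [51.7, 41.61]]
```

Run:
```python
import pickle
from h import *
from plant import arm,status,eyes
def st(t):
    s=status.sense();print(t,round(s["clock"],2),s["tool_pos"].round(2),s["tool_rot"].round(2),s["ft_force"].round(2),s["ft_torque"].round(2),round(s["width"],2));return s
x,y=540.9,-166.6
arm.movep([x,y,80],[180,0,-21.4])
s=None
for z in(64,60,58,56.5,55.5):
    arm.movel([x,y,z],rate=60);arm.sleep(.15);s=st(z)
    if s["ft_force"][2]>8:break
d=pickle.load(open("a.pkl","rb"))
for n in("wrist","side"):
    c=eyes.capture(n);d["in_"+n]=c
    im=c["pixels"][:,:,::-1]
    if n=="side": im=cv2.resize(im[180:280,270:420],None,fx=5,fy=5,interpolation=cv2.INTER_CUBIC)
    cv2.imwrite(f"pics/f_{n}.png",im)
pickle.dump(d,open("a.pkl","wb"))
```

```text
64 11.34 [ 541.04 -166.65   64.21] [-1.80e+02 -2.00e-02 -2.14e+01] [-0.19 -0.58 -1.6 ] [-0.02  0.01 -0.04] 10.73
60 11.74 [ 540.92 -166.6    60.06] [180.   -0.  -21.4] [-0.52  1.18 -0.98] [-0.05  0.01 -0.  ] 10.72
58 12.14 [ 540.91 -166.59   58.  ] [180.   -0.  -21.4] [-0.1  -1.1  -1.03] [0.02 0.03 0.  ] 10.33
56.5 12.54 [ 540.9  -166.62   56.5 ] [180.   -0.  -21.4] [ 0.34  0.2  -1.17] [ 0.05 -0.01  0.  ] 10.85
55.5 12.94 [ 540.91 -166.61   55.51] [-180.    -0.   -21.4] [ 0.18  0.63 -1.24] [-0.05  0.02 -0.09] 10.78
```

View pics/f_wrist.png

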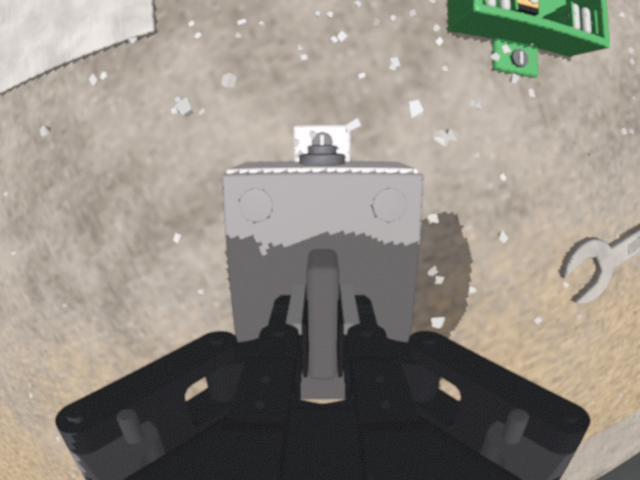

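View pics/f_side.png

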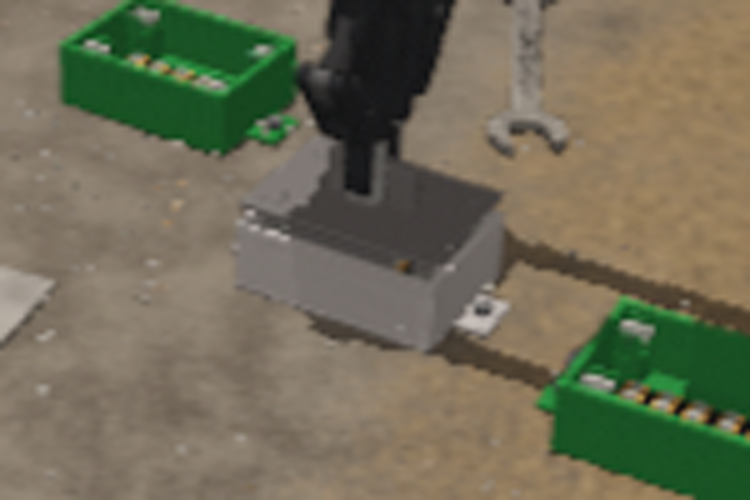

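It went in with no side force, and the plate stands about 8 mm above the rim. I let go, back off and look.

Run:
```python
import pickle
from h import *
from plant import arm,status,eyes
def st(t):
    s=status.sense();print(t,round(s["clock"],2),s["tool_pos"].round(2),s["ft_force"].round(2),round(s["width"],2));return s
arm.movel([540.9,-166.6,55.1],rate=60)
arm.open_jaws();st("open")
arm.movel([540.9,-166.6,100],rate=150)
d=pickle.load(open("a.pkl","rb"))
arm.movep(tcp_for_view(d["wrist"],(540.9,-166.6,52),-21.4,190).tolist(),[180,0,-21.4]);arm.close(40);arm.sleep(.2);st("shut")
c=eyes.capture("wrist");d["set"]=c;pickle.dump(d,open("a.pkl","wb"))
cv2.imwrite("pics/g_set.png",c["pixels"][:,:,::-1])
Z=hmapf(c)[...,2]
t=status.sense()["tool_pos"]
a=rectw(c,(240,400,130,320),46,90,52);print(a[:4])
k=max(cv2.findContours(a[4],0,1)[0],key=cv2.contourArea)
q=cv2.approxPolyDP(k,.03*cv2.arcLength(k,True),True)[:,0];print(q.tolist(),onplane(c,q,52,True).mean(0),len(q))
```

```text
open 14.0 [ 540.9  -166.61   55.13] [-0.07 -0.17  0.08] 85.25
shut 15.87 [ 551.04 -170.42  190.06] [ 0.52 -0.63  0.08] 0.09
(((540.4820556640625, -166.23260498046875), (81.94906616210938, 111.25132751464844), 68.64107513427734), array([ 546.52249255, -168.47639816]), np.float64(-20.75000657815869), np.float64(51.95834275411522))
[[271, 168], [274, 300], [337, 283], [370, 301], [375, 169]] [ 532.76285148 -166.02444295   52.        ] 5
```

View pics/g_set.png

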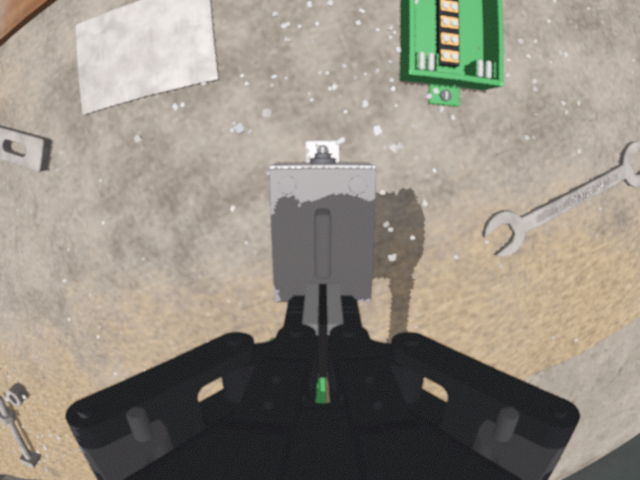

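The cover lies level and square on the box, plate from (271,168) to (374,300), plate top at z = 52.0 by depth. That is the expected rest height, 8 mm above the rim. Now I press corner 0.

```bash
cat > press.py <<'E'
from h import *
from plant import arm,status
C=np.array([540.5,-166.5]);Y=-21.4
O={0:(-43,-27),1:(-43,27),2:(43,-27),3:(43,27)}
def press(i,zend,ztop=56,fmax=40,step=1.0,lift=66,rate=25):
    a=np.radians(Y);o=O[i];p=C+[np.cos(a)*o[0]-np.sin(a)*o[1],np.sin(a)*o[0]+np.cos(a)*o[1]]
    arm.movep([*p,lift],[180,0,Y]); arm.movel([*p,ztop],rate=100)
    z=ztop;log=[]
    while z>zend:
        z-=step;arm.movel([*p,z],rate=rate);s=status.sense();f=s["ft_force"][2];log.append((round(z,1),round(float(s["tool_pos"][2]),1),round(float(f),1)))
        if f>fmax:break
    arm.sleep(.15);s=status.sense();f=s["ft_force"]
    print(i,log,"hold",f.round(1),s["tool_pos"].round(1),round(s["clock"],2))
    return p
def up(p,lift=66): arm.movel([*p,lift],rate=120)
E
python3 - <<'E'
from press import *
from plant import eyes
import pickle
p=press(0,45.5,ztop=55)
c=eyes.capture("side")
up(p)
cv2.imwrite("pics/h_side.png",cv2.resize(c["pixels"][180:280,270:420,::-1],None,fx=5,fy=5,interpolation=cv2.INTER_CUBIC))
print(status.sense()["clock"])
E
```

```text
0 [(54.0, 54.5, 0.4), (53.0, 53.0, 0.1), (52.0, 52.0, 0.1), (51.0, 51.6, 3.8), (50.0, 51.4, 9.4), (49.0, 50.8, 10.7), (48.0, 49.4, 8.5), (47.0, 47.4, 3.5), (46.0, 46.6, 6.7), (45.0, 46.4, 9.9)] hold [-5.5 -1.1  9.8] [ 490.7 -176.5   46.4] 19.43
19.8083
```

View pics/h_side.png

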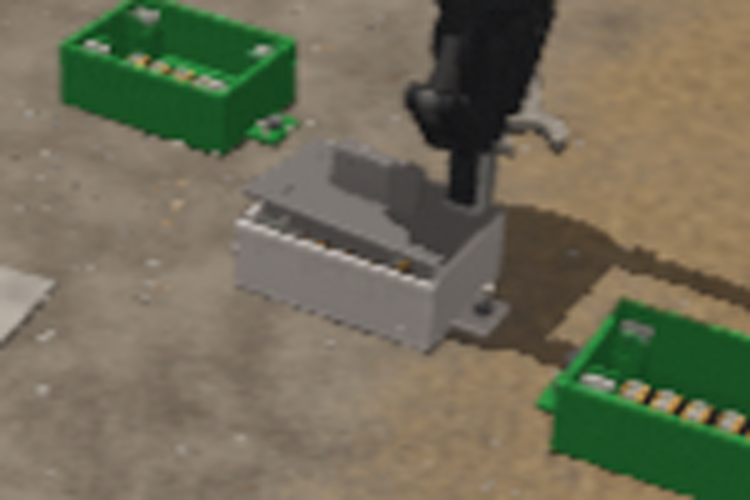

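Corner 0 snapped at 10.7 N and stopped at z ≈ 46.4, about 2 mm short as described. The side view shows the far corner standing up. Next come the neighbours, then corner 3, then corner 0 again.

Run:
```python
from press import *
p=press(1,42.5,ztop=56,lift=70);up(p,95)
p=press(2,42.5,ztop=59,lift=95);up(p,80)
p=press(3,41.5,ztop=60,lift=80);up(p,95)
print(status.sense()["clock"])
```

```text
1 [(55.0, 55.3, 0.3), (54.0, 54.1, -0.5), (53.0, 53.0, -0.7), (52.0, 52.5, 3.1), (51.0, 52.0, 6.2), (50.0, 51.0, 6.3), (49.0, 49.4, 4.4), (48.0, 47.5, 0.4), (47.0, 46.3, -0.2), (46.0, 45.8, -0.1), (45.0, 45.5, 3.9), (44.0, 45.4, 8.3), (43.0, 45.3, 12.9), (42.0, 45.2, 17.6)] hold [-8.7  2.2 18.1] [ 510.5 -125.8   45.2] 24.08
2 [(58.0, 58.8, -0.2), (57.0, 57.0, -0.2), (56.0, 55.8, -0.3), (55.0, 54.9, -0.9), (54.0, 53.9, -1.5), (53.0, 52.9, 0.1), (52.0, 52.3, 2.2), (51.0, 52.1, 5.5), (50.0, 52.0, 8.2), (49.0, 51.6, 10.8), (48.0, 50.9, 12.1), (47.0, 49.8, 11.6), (46.0, 48.1, 8.0), (45.0, 46.5, 5.4), (44.0, 45.8, 8.5), (43.0, 45.7, 11.1), (42.0, 45.6, 15.1)] hold [-4.6 -1.9 16. ] [ 571.6 -208.5   45.6] 30.07
3 [(59.0, 59.5, -0.4), (58.0, 58.2, 0.1), (57.0, 56.9, 0.0), (56.0, 55.8, 0.7), (55.0, 54.9, -0.2), (54.0, 53.9, -0.7), (53.0, 52.9, 0.9), (52.0, 52.0, 1.3), (51.0, 51.8, 4.7), (50.0, 51.4, 7.8), (49.0, 51.0, 8.7), (48.0, 50.0, 9.1), (47.0, 48.7, 8.1), (46.0, 47.0, 4.8), (45.0, 45.3, 3.8), (44.0, 45.2, 8.7), (43.0, 45.1, 11.6), (42.0, 45.0, 15.4), (41.0, 45.0, 20.6)] hold [-3.2  4.  18.4] [ 591.2 -157.    45. ] 36.12
36.725
```

Run:
```python
from press import *
from plant import eyes
import pickle
p=press(0,40.5,ztop=48,lift=95,step=2.5,fmax=35,rate=30);up(p,95)
d=pickle.load(open("a.pkl","rb"))
arm.movep(tcp_for_view(d["wrist"],(550,-170.5,44),-21.4,190).tolist(),[180,0,-21.4]);arm.sleep(.2)
c=eyes.capture("wrist");e=eyes.capture("side")
d["fin"]=c;pickle.dump(d,open("a.pkl","wb"));print(status.sense()["clock"])
cv2.imwrite("pics/i_w.png",c["pixels"][:,:,::-1])
cv2.imwrite("pics/i_side.png",cv2.resize(e["pixels"][180:280,270:420,::-1],None,fx=5,fy=5,interpolation=cv2.INTER_CUBIC))
P=hmapf(c);a=np.radians(Y);Q=(P[...,:2]-C)
X=Q[...,0]*np.cos(a)+Q[...,1]*np.sin(a);V=-Q[...,0]*np.sin(a)+Q[...,1]*np.cos(a);Z=P[...,2]
for i,o in O.items():
    m=(abs(X-o[0])<7)&(abs(V-o[1])<7)&(Z<70)&(Z>20);print(i,m.sum(),np.median(Z[m]) if m.any() else None)
m=(abs(X)<50)&(abs(V)<37)&(Z>38)&(Z<60);A=np.c_[X[m],V[m],np.ones(m.sum())]
for _ in range(3):
    k=np.linalg.lstsq(A,Z[m],rcond=None)[0] if _==0 else np.linalg.lstsq(A[g],Z[m][g],rcond=None)[0]
    g=abs(Z[m]-A@k)<1.5
print("plane",np.degrees(k[:2]),k[2],[float(k@[*o,1]) for o in O.values()])
print(rectw(c,(240,400,130,320),41,90,44)[:4])
```

```text
0 [(45.5, 45.8, 0.1), (43.0, 44.0, 5.6), (40.5, 44.0, 18.5)] hold [-7.6  2.1 18. ] [ 491.2 -176.2   43.9] 38.73
40.1917
0 137 44.39722570035502
1 154 44.274151734336044
2 320 44.31262890496197
3 324 44.36045021659757
plane [0.04101875 0.01500299] 44.100294462421466 [44.06244024837341, 44.07658022909329, 44.124008695749644, 44.13814867646952]
(((540.5704345703125, -166.55355834960938), (82.09284973144531, 112.34402465820312), 68.82685089111328), array([ 549.29173084, -169.78362047]), np.float64(-20.17384109200546), np.float64(44.11131428666101))
```

View pics/i_w.png

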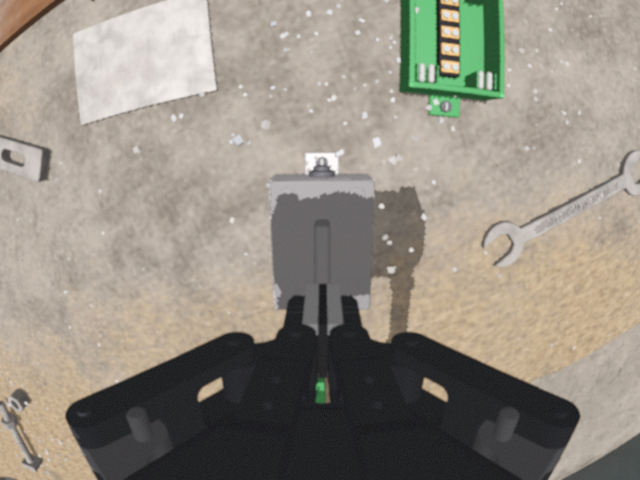

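View pics/i_side.png

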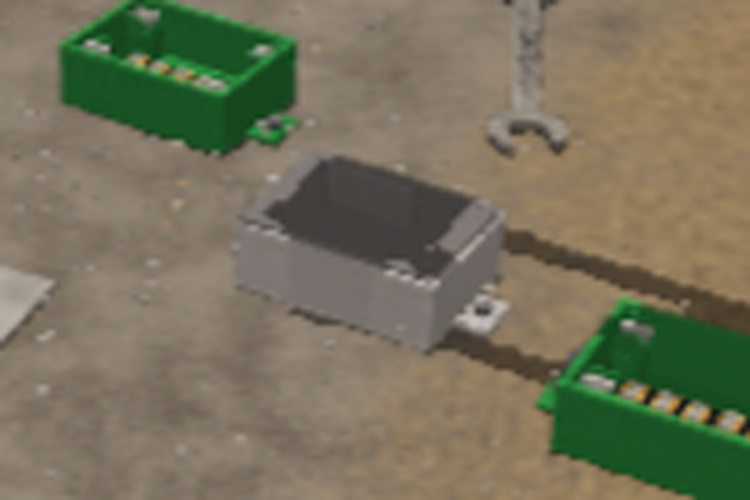

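Both views show the cover flush all round, at (322,240) in the wrist view. All four corners measure 44.1–44.4 mm against a target of 44, the plate is level to within 0.05°, and the arm is clear. I hand it in.

```bash
python3 -c "
from plant import arm,status
print(status.sense()['ft_force']);arm.job_done();print(status.sense()['clock'])"
```

```text
[-0.27870973 -0.20046039 -0.20577528]
the job is handed in; nothing more can be done
the job is handed in; nothing more can be done
```

The terminal box is closed and the job is handed in, at about 40 s on the clock; no verdict came back. I gripped the cover by its ridge and set it level into the white box, with the plate at 52.0 mm resting on the rollers. I let go, then pressed the corners in the order 0, 1, 2, 3 and 0 again. The clips snapped at about 6–12 N.

- **Fit:** by wrist depth all four corners stand at 44.1–44.4 mm (44 is flush), and the plate is level to within 0.05°. The cover is centred at (540.6, -166.6) with yaw about -21.2°, against the box measured at (540.3, -166.6) and -21.7 to -21.1°.
- **Clearance:** the gripper was clear of everything, with no meaningful wrist force. I never touched the plate, spanner, strap or nut, but I did not re-measure their positions.
- **Disagreements:** the top camera read about 4 mm lower in x than the wrist camera for both objects. Its cover-to-box offset agreed to about 1 mm, so I worked from the wrist camera. The tool stopped at 45.0–45.6 mm on corners 1, 2 and 3, but the final depth reading shows them flush.

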